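# Free the jammed feeder and start it

## Task

The parts feeder has jammed: one wooden foot is stuck in the narrow opening of its pan. Nudge that foot back until it stands wholly inside the pan, with all four feet left upright on the pan floor and the opening and outlet clear; only then pull the starter's black knob out to its stop, keep it out for about a second, and let it spring fully home. Leave the glue, offcut, tape measure and screw tub where they are.

Things in the scene. Friction and masses are not known exactly. Their poses are not given: they have to be found in the camera images.
- feeder: bench parts feeder, fixed: a low steel pan on a grey base. Origin at table level below the middle of the pan's narrow opening, in the plane of the front wall's inner face; x points from the opening into the pan, y left, z up. Level pan floor 45 mm above the table. Pan inside: x 0 to 180, y -95 to 95 mm. Walls 22 mm high (tops at z 67 mm), 6 mm thick
- opening (a point): middle of the narrow opening in the pan's front wall, at floor height, axes as the feeder's. Opening 64 mm wide. One foot stands stuck in it, centre 10 to 24 mm outside (feeder x negative). Two more feet stand in the pan close behind it, left and right, with about 25 mm or more between them; pushed in, it slides between them or moves them aside. The fourth is farther back
- outlet_end (a point): middle of the open outer end of the outlet channel, at floor height, 96 mm outside the opening. The channel runs straight from the opening to here, 64 mm wide between side walls 22 mm high, its floor level with the pan's; empty but for the stuck foot
- foot_a: round brown wooden furniture foot, plain cylinder 50 mm in diameter and 30 mm high, about 45 g, standing in the feeder pan; origin at the centre of its underside, z up its axis. The four feet are alike; any of them may be the one stuck in the opening
- foot_b: round brown wooden furniture foot, plain cylinder 50 mm in diameter and 30 mm high, about 45 g, standing in the feeder pan; origin at the centre of its underside, z up its axis. The four feet are alike; any of them may be the one stuck in the opening
- foot_c: round brown wooden furniture foot, plain cylinder 50 mm in diameter and 30 mm high, about 45 g, standing in the feeder pan; origin at the centre of its underside, z up its axis. The four feet are alike; any of them may be the one stuck in the opening
- foot_d: round brown wooden furniture foot, plain cylinder 50 mm in diameter and 30 mm high, about 45 g, standing in the feeder pan; origin at the centre of its underside, z up its axis. The four feet are alike; any of them may be the one stuck in the opening
- starter: the feeder's starter, a fixed grey box with a horizontal pull knob on its front face. Origin on the table under the middle of the front face; x points into the box (front face is x = 0), y left, z up. Box 110 mm deep (x), 130 mm wide (y), 120 mm high
- knob_grip (a point): middle of the black pull knob, a horizontal cylinder 34 mm in diameter and 34 mm long, axis along the starter's x, 85 mm above the table; at rest it occupies 18 to 52 mm before the front face (this point 35 mm before it) on a 12 mm stem. Moves with the knob; axes as the starter's
- pull_knob (a joint): how far the knob is pulled out, along the starter's -x, in m: 0 at rest, 0.015 at its stop. A spring draws it home: about 3 N at rest, 8 N at the stop
- glue: orange glue bottle, 60 mm diameter, 170 mm high, standing; bystander; origin at the centre of its underside
- offcut: timber offcut 160 x 45 x 45 mm, long along its x, lying; bystander; origin at the centre of its underside
- tape_measure: grey tape measure 70 x 35 x 65 mm; bystander; origin at the centre of its underside
- screw_tub: open grey tub of screws 120 x 90 x 45 mm; bystander; origin at the centre of its underside
Not all that is in view belongs to the job. Leave any green or yellow look-alike of the foot_d alone.

How it is judged:
By the outcome, as a careful person would: the job done as asked, in the order asked, and still so for the second after the job is handed in, with the robot touching nothing.
It also fails if it takes over 59 s, if anything falls off the work surface, if the arm or the gripper's body presses on something with over 40 N, if the wrist force passes 120 N, or if a joint passes its speed limit or range.

## Robot

A 6-joint arm with a two-finger parallel gripper is mounted at the origin on the work surface. World frame = base frame: x ahead of the robot, y to its left, z up, the work surface at z = 0. Lengths are in m, angles in rad, forces in N, time in s.
With the tool pointing down it reaches from about 0.425 to 1.125 m from the base axis. Payload 14.9 kg.
Tool frame: the origin (TCP) lies midway between the tips of the shut fingers; the grasp point (between the pads) lies 19 mm behind it; y points along the fingers, z is the direction in which the jaws open and shut, and the axes are right-handed (so a half turn about y gives the same grasp; the last joint's range is limited). The gripper opens to 91 mm and grips with 3 to 60 N. Pads are 32 mm wide; open, the fingers measure 118 mm over their backs; the gripper's body (76 mm by 178 mm) begins 60 mm behind the grasp point.
Start: joints at [1.082, 0.379, 1.734, -0, 1.028, -0.033], TCP at [0.308, 0.629, 0.214] pointing down, gripper open.
Joint ranges: [-2.77, 2.77], [-0.74, 2.19], [0, 2.66], [-1.06, 4.2], [0.31, 2.87], [-3.08, 3.08]. Speed limits (rad/s): [1.89, 1.89, 2.39, 3.14, 3.14, 3.14].

## Interface

Orientations are given as a 3x3 rotation matrix whose columns are the frame's x, y, z axes.
In Python, from bench import env, snapshot gives the robot as it stands. The module is installed in compiled form; this text tells all that it offers.
- The arm moves only by the tool play_rows, never from a script. Its argument "steps" is a list that holds one entry, the list of rows, each a list of 7 numbers: the shift along the world's x, y, z in mm, then the turn, a rotation vector about the world's x, y, z in rad, then the opening, from 0 (shut) to 1 (fully open). In form: [[[dx, dy, dz, wx, wy, wz, fingers], ...]]. A call has 1 to 8 rows; each row is the pose to reach, as a shift and turn from the pose commanded when the call began; what a row does not reach only later rows make up. A row lasts 1/10 s, in which the tool goes at most 50 mm and 8.59 degrees, less where a joint would pass 70% of its speed; a pose out of reach is approached as far as the arm can. A call with a gripper value outside its range is refused whole. The fingers move at their own pace and stop on an object; "force" is the grip in N (left out, the last holds). Time passes only in rows, so rows that repeat a pose let the fingers close. It gives the time, the measured TCP pose, the force and the opening at its end, in the units of the state.
- env.state(): the state, without advancing time (a new reading comes with each control period).
- snapshot(name): name is "scene" or "top" or "wrist"; returns a dict with "color" (420x560x3 uint8, blue, green, red), "K" (3x3 intrinsics, pixels), "extrinsics" (4x4, takes a point from camera to world coordinates); the wrist camera has in their place "T_tool_cam" (4x4, takes a point from camera to tool coordinates, whose origin is the TCP and whose axes are the tool frame's). Camera axes: x right, y down, z forward; pixel columns grow to the right and rows downward; lengths in m; the calibration is good to about 2 mm. A picture is of the moment at which its call begins: read the wrist's pose just before it. There is no depth.
- env.close_job(): hands the job in, once; it reports no verdict.
The state is a dict: "clock": time; "q": joint angles; "qvel": joint speeds; "joint_torque": joint torques, N m; "tool_pos": TCP position; "tool_rot": TCP orientation; "wrist_force": force on the tool from outside, world axes, zero at the start; "torque": the same for the moment, N m; "grip_width": opening from 0.0 (shut) to 1.0 (fully open).
Only numpy, scipy, OpenCV 4.12 (cv2) and the standard library are available. Lean on these libraries where they do the work, as an engineer would, in place of code of your own. Each camera call takes 0.05 s, during which the arm holds its last target.

## Working session

There is one attempt and no reset: what is moved stays moved. The work goes in short steps, Python scripts to look and compute and a tool call to move; the robot and the scene stay as the last step left them, time stands still between calls to the robot, and variables do not carry over. Pictures are saved under pics/ and viewed, and the job is handed in when it is done.

Besides the shell and the picture viewer there is one more tool, called after ">>>" as a command line: name --argument value ..., lists and objects as JSON in quotes. play_rows: Moves the arm, as the interface text tells. Its arguments: {"type":"object","properties":{"steps":{"type":"array"},"force":{"type":"number"}},"required":["steps"]}

```bash
mkdir -p pics
cat > h.py <<'E'
import numpy as np,cv2
from bench import env,snapshot
def cam(n):
    s=snapshot(n); np.savez('cam_'+n+'.npz',**{k:v for k,v in s.items()}); return s
def pix2z(s,u,v,z):
    K=np.array(s['K']);T=np.array(s['extrinsics'])
    d=T[:3,:3]@np.linalg.inv(K)@np.array([u,v,1.]);o=T[:3,3]
    return o+d*(z-o[2])/d[2]
def proj(s,p):
    K=np.array(s['K']);T=np.linalg.inv(np.array(s['extrinsics']))
    c=T[:3,:3]@np.array(p)+T[:3,3];q=K@c;return q[:2]/q[2]
E
python3 - <<'E'
from h import *
for n in('scene','top'):
    s=cam(n);cv2.imwrite(f'pics/{n}1.png',s['color']);print(n,np.round(s['K'],1),np.round(s['extrinsics'],3))
st=env.state();print(st['clock'],np.round(st['tool_pos'],4),np.round(st['tool_rot'],3),st['wrist_force'],st['grip_width'])
E
```

```text
scene [[541.4   0.  271.6]
 [  0.  541.4 196.1]
 [  0.    0.    1. ]] [[ 0.816  0.463 -0.345  1.11 ]
 [ 0.577 -0.668  0.469 -0.751]
 [-0.013 -0.582 -0.813  1.337]
 [ 0.     0.     0.     1.   ]]
top [[512.1   0.  282.7]
 [  0.  512.1 211.2]
 [  0.    0.    1. ]] [[-1.000e-03 -9.780e-01  2.090e-01  2.270e-01]
 [-1.000e+00  1.000e-03  2.000e-03 -1.000e-03]
 [-2.000e-03 -2.090e-01 -9.780e-01  1.563e+00]
 [ 0.000e+00  0.000e+00  0.000e+00  1.000e+00]]
0.1 [0.308  0.6282 0.2133] [[ 0.898 -0.     0.44 ]
 [-0.44  -0.001  0.898]
 [-0.    -1.    -0.001]] [ 0.30042599  0.68510318 -0.25886186] 0.9994997865485817
```

View pics/scene1.png

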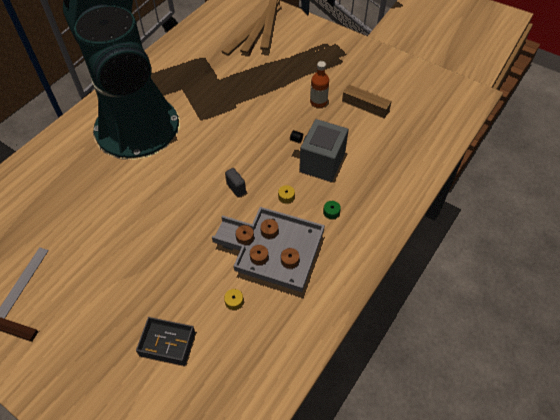

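View pics/top1.png

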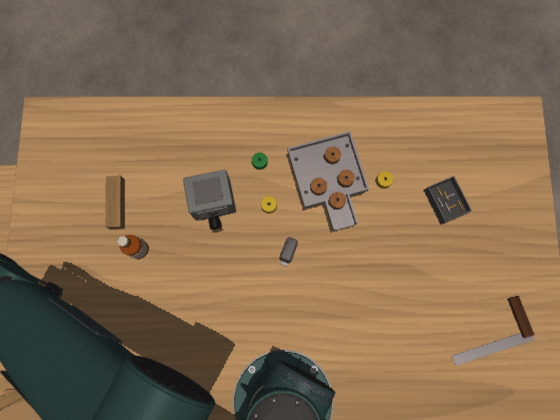

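The scene picture shows the pan around (280,250) and the starter around (325,150). The stuck foot is brown, in the outlet mouth at about (245,234) in scene and (338,200) in top. The other three brown feet are inside the pan. The yellow and green look-alikes lie on the table outside it. I'll check this in enlarged crops.

Run:
```python
from h import *
s=cv2.imread('pics/top1.png')
cv2.imwrite('pics/top_pan.png',cv2.resize(s[125:240,275:395],None,fx=5,fy=5,interpolation=cv2.INTER_CUBIC))
cv2.imwrite('pics/top_st.png',cv2.resize(s[160:240,175:275],None,fx=6,fy=6,interpolation=cv2.INTER_CUBIC))
s=cv2.imread('pics/scene1.png')
cv2.imwrite('pics/sc_pan.png',cv2.resize(s[200:300,205:335],None,fx=6,fy=6,interpolation=cv2.INTER_CUBIC))
cv2.imwrite('pics/sc_st.png',cv2.resize(s[110:190,270:370],None,fx=6,fy=6,interpolation=cv2.INTER_CUBIC))
```

```text
(no output)
```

View pics/top_pan.png

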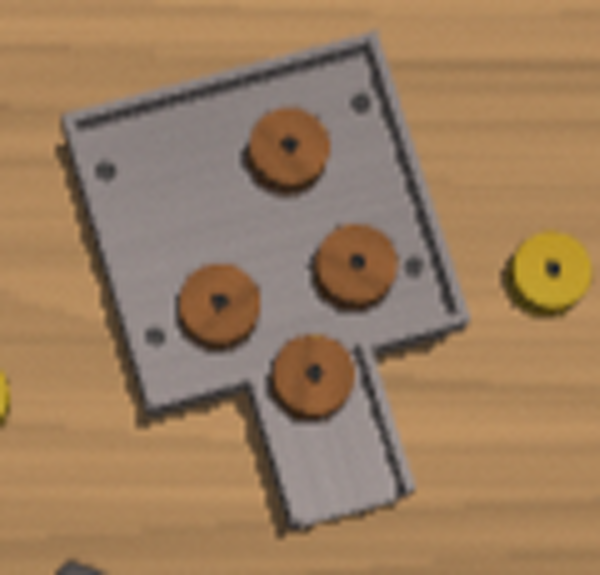

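View pics/top_st.png

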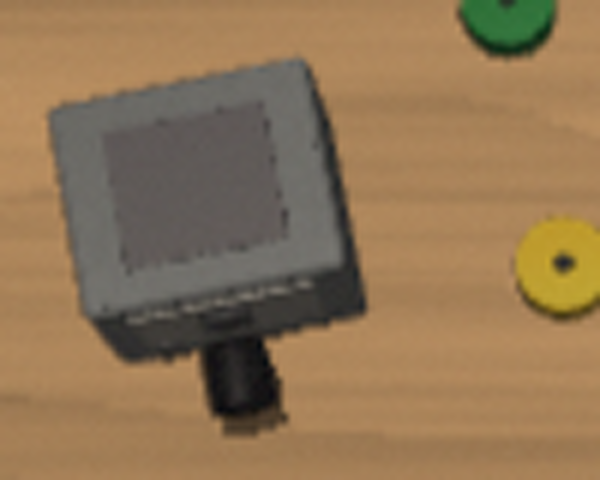

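View pics/sc_pan.png

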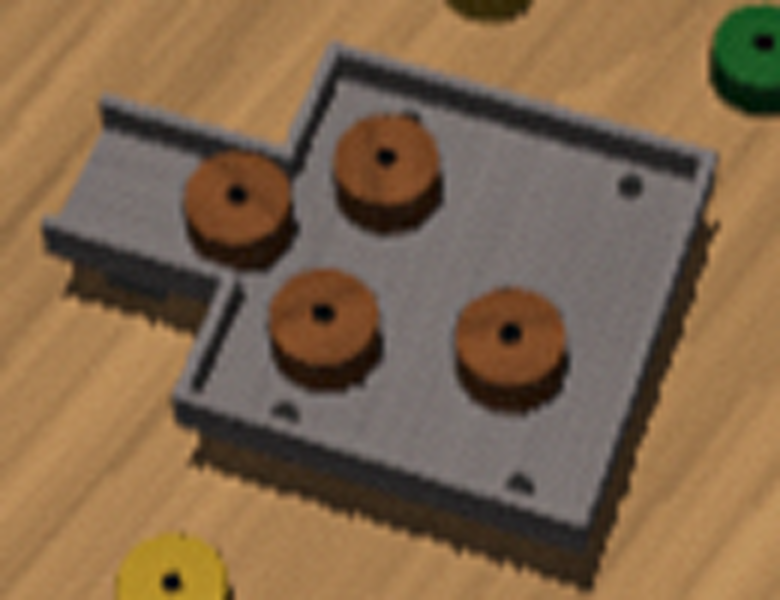

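View pics/sc_st.png

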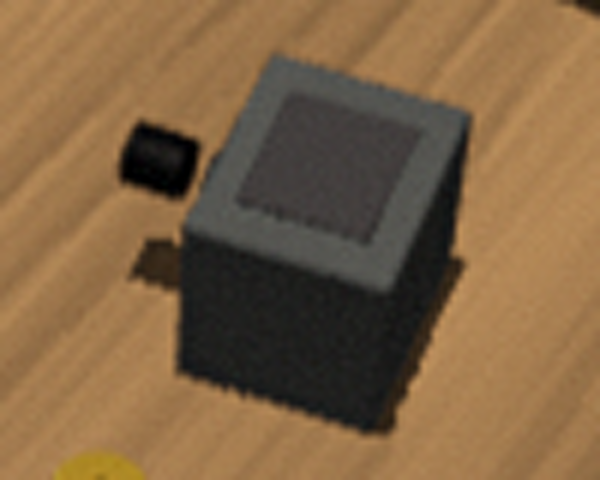

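```bash
cat > fit.py <<'E'
from h import *
from scipy.optimize import least_squares
def full(p,f,x0,y0): return np.array([(p[0]+.5)/f-.5+x0,(p[1]+.5)/f-.5+y0])
C={n:dict(np.load(f'cam_{n}.npz')) for n in('top','scene')}
def fitpose(obs,g):
    def r(q):
        c,s=np.cos(q[2]),np.sin(q[2]);o=[]
        for n,P,uv in obs:
            w=[q[0]+c*P[0]-s*P[1],q[1]+s*P[0]+c*P[1],P[2]];o+=list(proj(C[n],w)-uv)
        return o
    R=least_squares(r,g,loss='soft_l1');return R.x,np.round(np.array(r(R.x)).reshape(-1,2),1)
def tri(uvs):
    R=least_squares(lambda p:np.concatenate([proj(C[n],p)-uv for n,uv in uvs]),[.7,0,.1]);return R.x,R.fun
def pan(u): return full(u,5,275,125)
def sp(u): return full(u,6,205,200)
def ts(u): return full(u,6,175,160)
def ss(u): return full(u,6,270,110)
E
python3 - <<'E'
from fit import *
z=.067
obs=[('top',(.186,.101,z),pan((65,117))),('top',(.186,-.101,z),pan((375,35))),('top',(-.006,-.101,z),pan((465,318))),('top',(-.006,.101,z),pan((143,408))),
('top',(-.096,.038,z),pan((290,525))),('top',(-.096,-.038,z),pan((410,492))),
('scene',(.186,.101,z),sp((715,155))),('scene',(-.006,.101,z),sp((335,45))),('scene',(-.006,-.101,z),sp((178,405))),('scene',(.186,-.101,z),sp((588,545))),
('scene',(-.096,.038,z),sp((104,98))),('scene',(-.096,-.038,z),sp((45,225)))]
q,r=fitpose(obs,[.7,-.1,0]);print('feeder',np.round(q,4),np.degrees(q[2]));print(r.tolist())
c,s=np.cos(q[2]),np.sin(q[2]);Ri=np.array([[c,s],[-s,c]])
T={'stuck':((313,372),(237,194)),'left':((219,301),(386,157)),'right':((357,261),(323,313)),'back':((288,144),(511,332))}
for k,(a,b) in T.items():
    p1=pix2z(C['top'],*pan(a),.075);p2=pix2z(C['scene'],*sp(b),.075);m=(p1+p2)/2
    print(k,np.round(p1[:2],4),np.round(p2[:2],4),'feeder',np.round(Ri@(m[:2]-q[:2]),4))
# starter
z=.12
obs=[('top',(.11,.065,z),ts((50,110))),('top',(.11,-.065,z),ts((305,60))),('top',(0,.065,z),ts((85,315))),('top',(0,-.065,z),ts((350,265))),
('scene',(.11,.065,z),ss((470,115))),('scene',(0,.065,z),ss((277,55))),('scene',(0,-.065,z),ss((183,230))),('scene',(.11,-.065,z),ss((390,290)))]
q2,r=fitpose(obs,[.7,.2,0]);print('starter',np.round(q2,4),np.degrees(q2[2]));print(r.tolist())
c,s=np.cos(q2[2]),np.sin(q2[2])
k=[q2[0]-c*.035,q2[1]-s*.035,.085];print('knob',np.round(k,4),[ (proj(C['top'],k)-[175,160])*6,(proj(C['scene'],k)-[270,110])*6])
E
```

```text
feeder [ 0.5957 -0.16    0.2702] 15.480240729893737
[[-0.2, -1.1], [0.7, -1.4], [1.5, -0.0], [1.5, -0.5], [0.9, -0.9], [1.4, -1.0], [1.0, -1.1], [-0.4, -1.5], [-0.9, -2.2], [-0.2, -3.6], [0.4, -1.7], [-0.5, -1.1]]
stuck [ 0.5816 -0.1612] [ 0.582  -0.1646] feeder [-0.0142  0.001 ]
left [ 0.6255 -0.1058] [ 0.6263 -0.1095] feeder [0.0431 0.0424]
right [ 0.6504 -0.1893] [ 0.6509 -0.1924] feeder [ 0.0447 -0.0444]
back [ 0.7243 -0.1493] [ 0.725  -0.1526] feeder [ 0.1267 -0.0257]
starter [0.5443 0.2076 0.2064] 11.824510478624653
[[-0.2, -1.2], [1.0, -1.7], [0.3, 0.6], [0.4, -0.1], [1.1, -1.3], [-0.7, -1.5], [-0.7, -1.1], [0.0, 0.0]]
knob [0.51   0.2005 0.085 ] [array([239.9609623 , 372.50977425]), array([158.13183713, 156.9150913 ])]
```

Stuck foot: feeder x is about -14 mm and y about +1 mm, which matches the 10–24 mm in the description. It is the only brown foot in the opening. The yellow feet (top 269,204 and 385,180) and the green one (260,160) are on the table, so they are the look-alikes. I'll lift, swing across, and turn so the jaws lie along feeder y.

>>> play_rows --steps '[[[0, 0, 50, 0, 0, 0.1, 0.17], [0, 0, 100, 0, 0, 0.25, 0.17], [200, -300, 120, 0, 0, 0.726, 0.17], [200, -300, 120, 0, 0, 0.726, 0.17], [200, -300, 120, 0, 0, 0.726, 0.17], [200, -300, 120, 0, 0, 0.726, 0.17], [200, -300, 120, 0, 0, 0.726, 0.17], [200, -300, 120, 0, 0, 0.726, 0.17]]]'

```text
clock: 0.9
tool_pos: [0.4745, 0.378, 0.3305]
tool_rot: [[0.964, -0.0, -0.267], [0.267, -0.0, 0.964], [-0.0, -1.0, -0.0]]
wrist_force: [1.1, 0.3, -0.4]
grip_width: 0.328
```

>>> play_rows --steps '[[[10, -500, 0, 0, 0, 0, 0.17], [10, -500, 0, 0, 0, 0, 0.17], [10, -500, 0, 0, 0, 0, 0.17], [10, -500, 0, 0, 0, 0, 0.17], [10, -500, 0, 0, 0, 0, 0.17], [10, -500, 0, 0, 0, 0, 0.17], [10, -500, 0, 0, 0, 0, 0.17], [10, -500, 0, 0, 0, 0, 0.17]]]'

```text
clock: 1.7
tool_pos: [0.4813, -0.0219, 0.3305]
tool_rot: [[0.964, 0.0, -0.267], [0.267, -0.0, 0.964], [0.0, -1.0, -0.0]]
wrist_force: [0.8, -0.4, -0.1]
grip_width: 0.168
```

>>> play_rows --steps '[[[0, -145, -60, 0, 0, 0, 0.17], [0, -145, -60, 0, 0, 0, 0.17], [0, -145, -60, 0, 0, 0, 0.17], [0, -145, -60, 0, 0, 0, 0.17], [0, -145, -60, 0, 0, 0, 0.17], [0, -145, -60, 0, 0, 0, 0.17]]]'

```text
clock: 2.3
tool_pos: [0.482, -0.1643, 0.2708]
tool_rot: [[0.964, 0.0, -0.267], [0.267, 0.0, 0.964], [0.0, -1.0, 0.0]]
wrist_force: [1.0, -0.0, 0.0]
grip_width: 0.169
```

Run:
```python
from h import *
st=env.state();print(st['clock'],np.round(st['tool_pos'],4),np.round(st['tool_rot'],3),st['q'],st['grip_width'])
s=snapshot('wrist');cv2.imwrite('pics/w1.png',s['color']);np.savez('w.npz',K=s['K'],T=s['T_tool_cam'],p=st['tool_pos'],R=st['tool_rot'])
```

```text
2.3 [ 0.482  -0.1643  0.2708] [[ 0.964  0.    -0.267]
 [ 0.267  0.     0.964]
 [ 0.    -1.     0.   ]] [-3.74345630e-01  1.38830826e-03  2.07617679e+00  2.23335065e-04
  1.06394424e+00 -2.21557452e+00] 0.16858830855331328
```

View pics/w1.png

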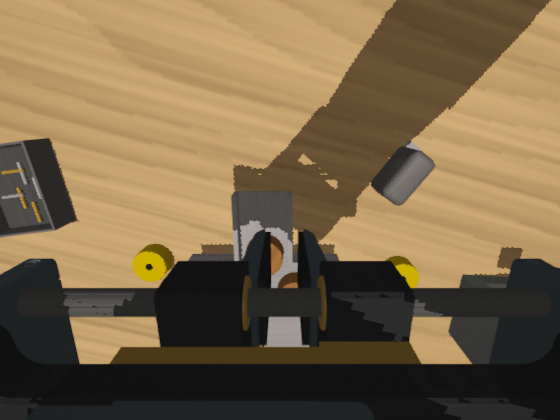

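Run:
```python
from h import *
d=np.load('w.npz');K=d['K'];T=d['T'];p=d['p'];R=d['R']
W=np.eye(4);W[:3,:3]=R;W[:3,3]=p;E=W@T
s=dict(K=K,extrinsics=E)
im=cv2.imread('pics/w1.png');cv2.imwrite('pics/w1c.png',cv2.resize(im[170:350,210:340],None,fx=4,fy=4))
q=np.array([.5957,-.16]);c,sn=np.cos(.2702),np.sin(.2702);F=np.array([[c,-sn],[sn,c]])
for P in [(-.096,.038,.067),(-.096,-.038,.067)]:
    w=q+F@P[:2];print(np.round(w,4),(proj(s,[*w,P[2]])-[210,170])*4)
```

```text
[ 0.493 -0.149] [335.10766464 107.68752317]
[ 0.5133 -0.2222] [ 88.93197782 108.07925853]
```

View pics/w1c.png

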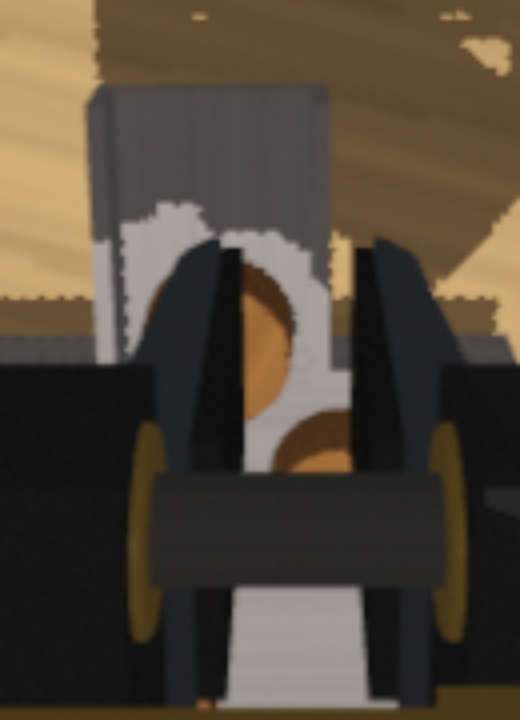

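>>> play_rows --steps '[[[43, -14, -20, 0, 0, 0, 0.17], [43, -14, -60, 0, 0, 0, 0.17], [43, -14, -100, 0, 0, 0, 0.17], [43, -14, -140, 0, 0, 0, 0.17], [43, -14, -170, 0, 0, 0, 0.17], [43, -14, -180, 0, 0, 0, 0.17], [43, -14, -180, 0, 0, 0, 0.17], [43, -14, -180, 0, 0, 0, 0.17]]]'

```text
clock: 3.15
tool_pos: [0.526, -0.1788, 0.0921]
tool_rot: [[0.964, 0.002, -0.268], [0.268, -0.001, 0.964], [0.002, -1.0, -0.001]]
wrist_force: [-0.7, -0.3, 1.2]
grip_width: 0.167
```

Run:
```python
from h import *
st=env.state();print(st['clock'],np.round(st['tool_pos'],4),st['wrist_force'],st['grip_width'])
s=snapshot('scene');cv2.imwrite('pics/s2.png',cv2.resize(s['color'][190:300,195:335],None,fx=5,fy=5,interpolation=cv2.INTER_CUBIC))
s=snapshot('top');cv2.imwrite('pics/t2.png',cv2.resize(s['color'][125:240,275:395],None,fx=5,fy=5,interpolation=cv2.INTER_CUBIC))
```

```text
3.15 [ 0.526  -0.1788  0.0921] [-0.73269973 -0.3013942   1.2315547 ] 0.16678093746973383
```

View pics/s2.png

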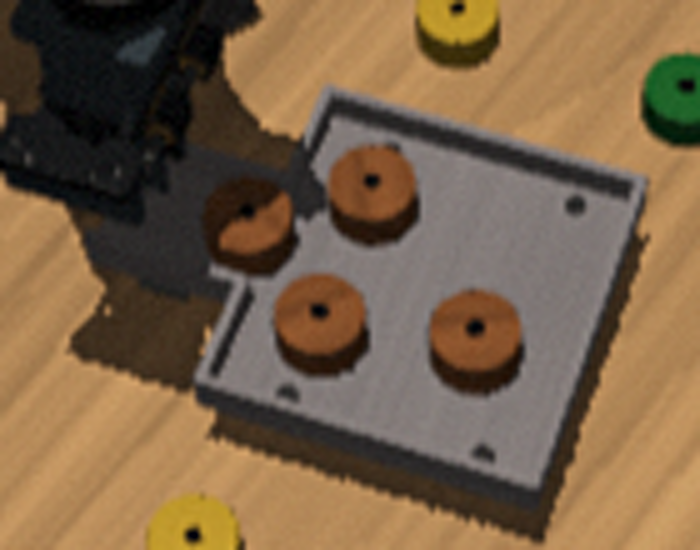

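View pics/t2.png

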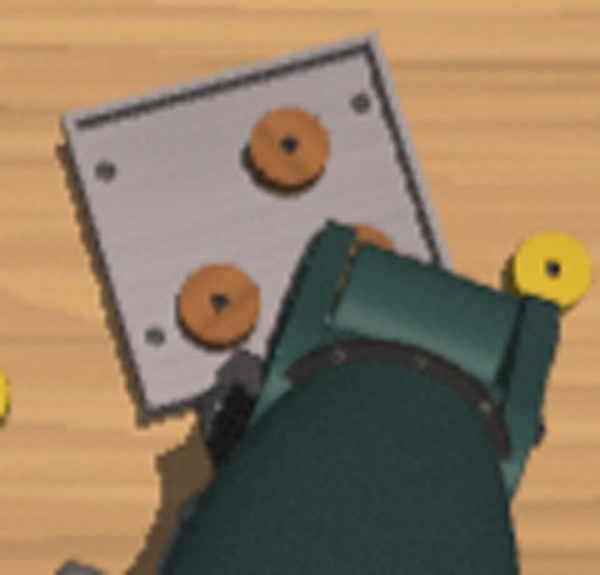

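The scene crop shows the fingers outside the stuck foot (crop 248,215) and behind it. I'll descend into the channel.

>>> play_rows --steps '[[[0, 0, -12, 0, 0, 0, 0.17], [0, 0, -24, 0, 0, 0, 0.17], [0, 0, -34, 0, 0, 0, 0.17], [0, 0, -38, 0, 0, 0, 0.17], [0, 0, -38, 0, 0, 0, 0.17]]]'

```text
clock: 3.75
tool_pos: [0.5243, -0.1788, 0.0515]
tool_rot: [[0.964, -0.002, -0.267], [0.267, 0.001, 0.964], [-0.001, -1.0, 0.001]]
wrist_force: [1.2, 0.1, -0.1]
grip_width: 0.172
```

>>> play_rows --steps '[[[6, 1.6, 0, 0, 0, 0, 0.17], [12, 3.3, 0, 0, 0, 0, 0.17], [18, 5, 0, 0, 0, 0, 0.17], [24, 6.6, 0, 0, 0, 0, 0.17], [30, 8.3, 0, 0, 0, 0, 0.17], [36, 10, 0, 0, 0, 0, 0.17], [42, 11.6, 0, 0, 0, 0, 0.17], [42, 11.6, 0, 0, 0, 0, 0.17]]]'

```text
clock: 4.55
tool_pos: [0.5678, -0.1672, 0.0526]
tool_rot: [[0.964, 0.001, -0.267], [0.267, -0.0, 0.964], [0.001, -1.0, -0.0]]
wrist_force: [0.1, -0.1, -0.4]
grip_width: 0.17
```

```bash
cat > look.py <<'E'
import sys
from h import *
st=env.state();print(st['clock'],np.round(st['tool_pos'],4),st['wrist_force'],st['grip_width'])
s=snapshot('scene');cv2.imwrite(f'pics/{sys.argv[1]}.png',cv2.resize(s['color'][190:300,195:335],None,fx=5,fy=5,interpolation=cv2.INTER_CUBIC))
E
python3 look.py s3
```

```text
4.55 [ 0.5678 -0.1672  0.0526] [ 0.13265215 -0.11013568 -0.43967056] 0.16971837257046923
```

View pics/s3.png

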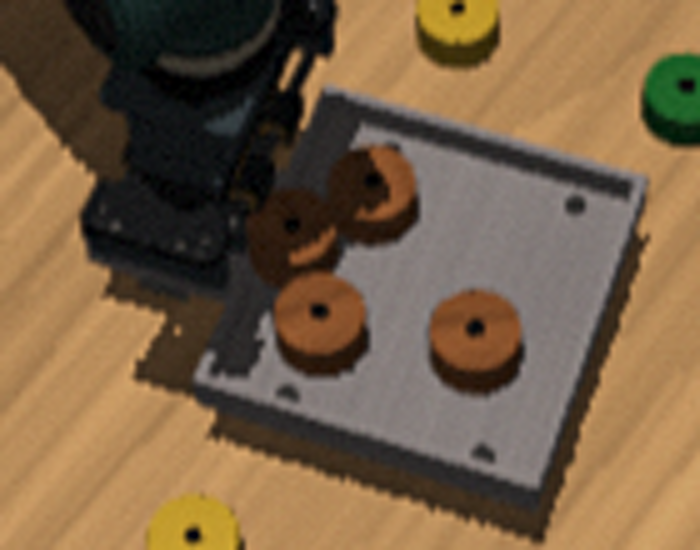

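The foot (now 292,225) is moving in upright and has reached the two side feet. I'll keep pushing.

>>> play_rows --steps '[[[4, 1.1, 0, 0, 0, 0, 0.17], [8, 2.2, 0, 0, 0, 0, 0.17], [12, 3.3, 0, 0, 0, 0, 0.17], [16, 4.4, 0, 0, 0, 0, 0.17], [20, 5.5, 0, 0, 0, 0, 0.17], [24, 6.6, 0, 0, 0, 0, 0.17], [28, 7.7, 0, 0, 0, 0, 0.17], [28, 7.7, 0, 0, 0, 0, 0.17]]]'

```text
clock: 5.4
tool_pos: [0.5955, -0.1596, 0.0526]
tool_rot: [[0.964, 0.0, -0.267], [0.267, -0.0, 0.964], [0.0, -1.0, -0.0]]
wrist_force: [-0.2, 0.5, -0.4]
grip_width: 0.166
```

```bash
python3 look.py s4
```

```text
5.4 [ 0.5955 -0.1596  0.0526] [-0.15909541  0.46412935 -0.44886991] 0.16589794713359732
```

View pics/s4.png

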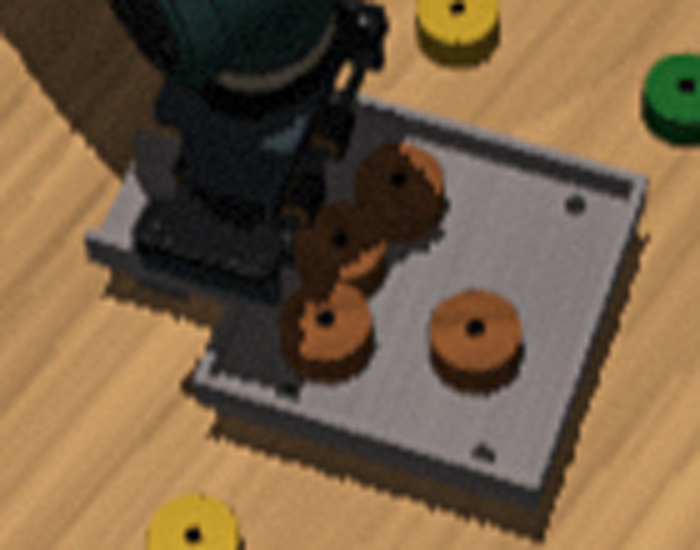

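```bash
cat > m.py <<'E'
from fit import *
q=np.array([.5957,-.16]);c,s=np.cos(.2702),np.sin(.2702);Ri=np.array([[c,s],[-s,c]])
def fm(n,pts,x0,y0,f):
    for a in pts:
        p=pix2z(C[n],*full(a,f,x0,y0),.075); print(a,np.round(p[:2],4),'feeder mm',np.round(1e3*Ri@(p[:2]-q),1))
E
python3 -c "
from m import *
fm('scene',[(340,238),(398,180),(325,318),(475,327)],195,190,5)"
```

```text
(340, 238) [ 0.6336 -0.1493] feeder mm [39.3  0.2]
(398, 180) [ 0.638  -0.1007] feeder mm [56.6 45.8]
(325, 318) [ 0.6561 -0.1942] feeder mm [ 49.1 -49.1]
(475, 327) [ 0.7248 -0.1531] feeder mm [126.3 -27.8]
```

The foot is now at feeder x of about 39 mm, so its rear edge is about 14 mm inside the wall. Next I back off and rise.

>>> play_rows --steps '[[[-10, -2.8, 0, 0, 0, 0, 0.17], [-24, -6.6, 0, 0, 0, 0, 0.17], [-36, -10, 2, 0, 0, 0, 0.17], [-40, -11, 30, 0, 0, 0, 0.17], [-40, -11, 75, 0, 0, 0, 0.17], [-40, -11, 120, 0, 0, 0, 0.17], [-40, -11, 165, 0, 0, 0, 0.17], [-40, -11, 200, 0, 0, 0, 0.17]]]'

```text
clock: 6.25
tool_pos: [0.554, -0.1711, 0.2553]
tool_rot: [[0.964, 0.002, -0.266], [0.266, -0.001, 0.964], [0.001, -1.0, -0.001]]
wrist_force: [-0.0, -0.1, 0.2]
grip_width: 0.171
```

>>> play_rows --steps '[[[-60, 370, 0, 0, 0, -0.064, 0.8], [-60, 370, 0, 0, 0, -0.064, 0.8], [-60, 370, 0, 0, 0, -0.064, 0.8], [-60, 370, 0, 0, 0, -0.064, 0.8], [-60, 370, 0, 0, 0, -0.064, 0.8], [-60, 370, 0, 0, 0, -0.064, 0.8], [-60, 370, 0, 0, 0, -0.064, 0.8], [-60, 370, 0, 0, 0, -0.064, 0.8]]]'

```text
clock: 7.05
tool_pos: [0.4932, 0.2014, 0.2525]
tool_rot: [[0.979, 0.0, -0.206], [0.206, 0.0, 0.979], [0.0, -1.0, 0.0]]
wrist_force: [0.1, -1.1, 0.6]
grip_width: 0.798
```

Run:
```python
from h import *
st=env.state();print(st['clock'],np.round(st['tool_pos'],4),np.round(st['tool_rot'],3).tolist(),st['q'],st['grip_width'])
s=snapshot('wrist');cv2.imwrite('pics/w2.png',s['color']);np.savez('w.npz',K=s['K'],T=s['T_tool_cam'],p=st['tool_pos'],R=st['tool_rot'])
s=snapshot('top');cv2.imwrite('pics/t3.png',cv2.resize(s['color'][125:240,275:395],None,fx=5,fy=5,interpolation=cv2.INTER_CUBIC))
s=snapshot('scene');cv2.imwrite('pics/s5.png',cv2.resize(s['color'][190:300,195:335],None,fx=5,fy=5,interpolation=cv2.INTER_CUBIC))
cv2.imwrite('pics/s5s.png',s['color'])
```

```text
7.05 [0.4932 0.2014 0.2525] [[0.979, 0.0, -0.206], [0.206, 0.0, 0.979], [0.0, -1.0, 0.0]] [ 3.43824027e-01  6.51140820e-02  2.04660804e+00  3.10418760e-04
  1.02967246e+00 -1.43475622e+00] 0.7979425595039578
```

View pics/w2.png

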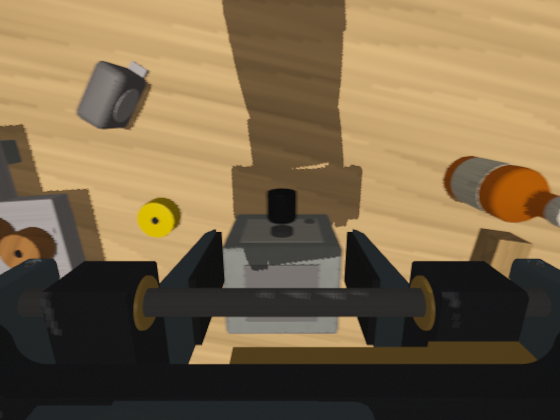

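View pics/t3.png

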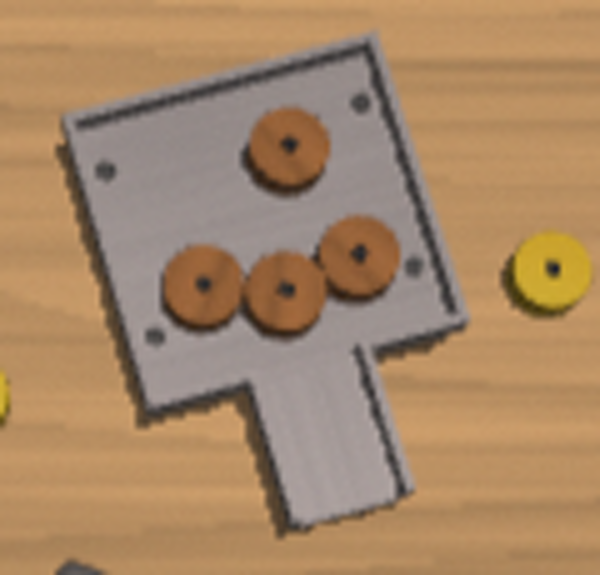

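View pics/s5.png

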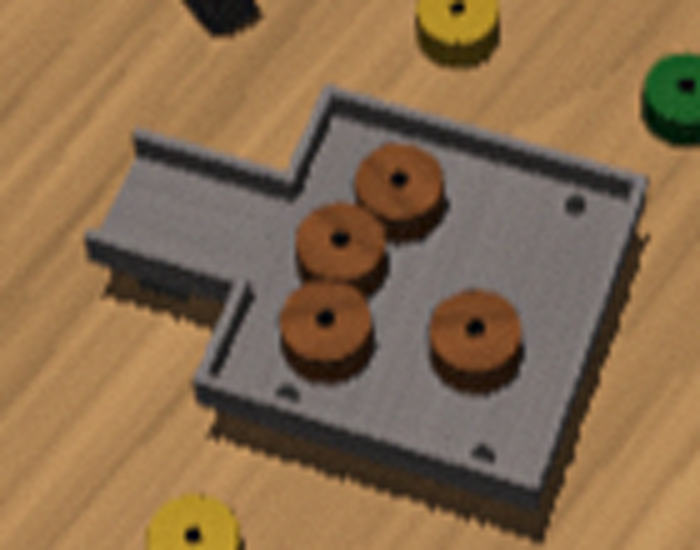

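Both views show the opening and channel empty, with all four feet upright inside the pan. The wrist view shows the knob at about (282,205). I'll check the knob estimate against that.

Run:
```python
from h import *
d=np.load('w.npz');W=np.eye(4);W[:3,:3]=d['R'];W[:3,3]=d['p'];s=dict(K=d['K'],extrinsics=W@d['T'])
im=cv2.imread('pics/w2.png');cv2.imwrite('pics/w2c.png',cv2.resize(im[175:345,205:360],None,fx=4,fy=4))
q=np.array([.5443,.2076]);c,sn=np.cos(.2064),np.sin(.2064);F=np.array([[c,-sn],[sn,c]])
for P in [(-.052,.017,.085),(-.052,-.017,.085),(-.052,0,.102),(-.018,0,.102),(0,.065,.12),(0,-.065,.12),(.11,.065,.12),(.11,-.065,.12)]:
    w=q+F@P[:2];print(P,np.round(w,4),np.round((proj(s,[*w,P[2]])-[205,175])*4))
```

```text
(-0.052, 0.017, 0.085) [0.4899 0.2136] [362.  66.]
(-0.052, -0.017, 0.085) [0.4969 0.1803] [240.  66.]
(-0.052, 0, 0.102) [0.4934 0.1969] [300.  81.]
(-0.018, 0, 0.102) [0.5267 0.2039] [301. 203.]
(0, 0.065, 0.12) [0.531  0.2712] [548. 290.]
(0, -0.065, 0.12) [0.5576 0.144 ] [ 53. 290.]
(0.11, 0.065, 0.12) [0.6386 0.2938] [528. 644.]
(0.11, -0.065, 0.12) [0.6653 0.1665] [ 76. 644.]
```

View pics/w2c.png

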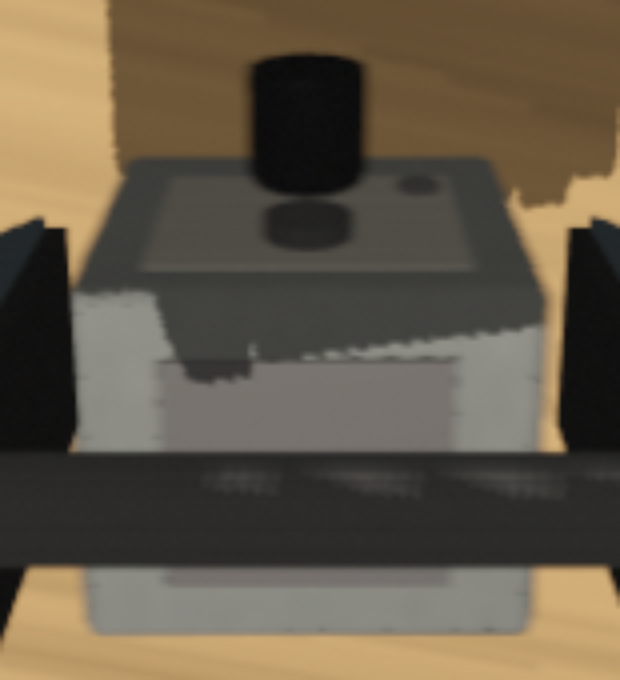

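>>> play_rows --steps '[[[14, 1, -30, 0, 0, 0, 0.8], [14, 1, -70, 0, 0, 0, 0.8], [14, 1, -110, 0, 0, 0, 0.8], [14, 1, -145, 0, 0, 0, 0.8], [14, 1, -170, 0, 0, 0, 0.8], [14, 1, -183, 0, 0, 0, 0.8], [14, 1, -186, 0, 0, 0, 0.8], [14, 1, -186, 0, 0, 0, 0.8]]]'

```text
clock: 8.0
tool_pos: [0.5092, 0.1998, 0.0671]
tool_rot: [[0.979, 0.0, -0.204], [0.204, 0.0, 0.979], [0.0, -1.0, 0.0]]
wrist_force: [-0.2, -0.1, 0.6]
grip_width: 0.803
```

```bash
cat > look2.py <<'E'
import sys
from h import *
st=env.state();print(st['clock'],np.round(st['tool_pos'],4),st['wrist_force'],st['grip_width'])
s=snapshot('scene');cv2.imwrite(f'pics/{sys.argv[1]}.png',cv2.resize(s['color'][80:200,230:370],None,fx=5,fy=5,interpolation=cv2.INTER_CUBIC))
E
python3 look2.py k1
```

```text
8.0 [0.5092 0.1998 0.0671] [-0.24169379 -0.08982134  0.58867067] 0.8025159883397591
```

View pics/k1.png

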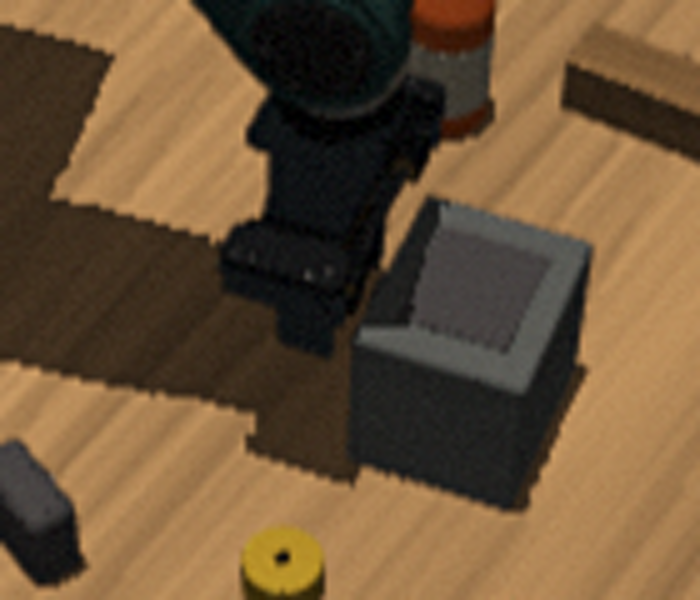

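The jaws straddle the knob and I see no contact. Closing now, at 25 N.

>>> play_rows --steps '[[[-1, 1.5, 0, 0, 0, 0, 0.3], [-1, 1.5, 0, 0, 0, 0, 0.3], [-1, 1.5, 0, 0, 0, 0, 0.3], [-1, 1.5, 0, 0, 0, 0, 0.3], [-1, 1.5, 0, 0, 0, 0, 0.3], [-1, 1.5, 0, 0, 0, 0, 0.3]]]' --force 25

```text
clock: 8.65
tool_pos: [0.5081, 0.2004, 0.0665]
tool_rot: [[0.978, 0.0, -0.206], [0.206, -0.003, 0.978], [-0.0, -1.0, -0.002]]
wrist_force: [3.3, -18.4, 4.4]
grip_width: 0.369
```

Gripped at 33.6 mm, which fits the 34 mm knob. There is an 18 N side load because I sat about 1 mm too far in +y, so I'll relieve that and then pull gently toward the stop.

>>> play_rows --steps '[[[0, -0.9, 0, 0, 0, 0, 0.3], [-3, -1.5, 0, 0, 0, 0, 0.3], [-6, -2.2, 0, 0, 0, 0, 0.3], [-9, -2.8, 0, 0, 0, 0, 0.3], [-12, -3.4, 0, 0, 0, 0, 0.3], [-14, -3.8, 0, 0, 0, 0, 0.3], [-15, -4, 0, 0, 0, 0, 0.3]]]'

```text
clock: 9.35
tool_pos: [0.4941, 0.1973, 0.0667]
tool_rot: [[0.979, 0.003, -0.206], [0.206, -0.001, 0.979], [0.002, -1.0, -0.001]]
wrist_force: [9.8, -9.2, -5.1]
grip_width: 0.363
```

```bash
python3 -c "
from h import *
st=env.state();print(st['clock'],np.round(st['tool_pos'],4),st['wrist_force'],st['grip_width'])"
```

```text
9.35 [0.4941 0.1973 0.0667] [ 9.84500538 -9.19951174 -5.0673964 ] 0.3627927480313073
```

Travel is about 14.3 mm at 7.7 N, which is the spring alone, so the stop isn't reached yet. A bit further, then hold.

>>> play_rows --steps '[[[-1, -0.6, 0, 0, 0, 0, 0.3], [-1.6, -0.8, 0, 0, 0, 0, 0.3], [-1.6, -0.8, 0, 0, 0, 0, 0.3], [-1.6, -0.8, 0, 0, 0, 0, 0.3]]]'

```text
clock: 9.75
tool_pos: [0.4934, 0.1971, 0.0668]
tool_rot: [[0.979, 0.004, -0.206], [0.206, 0.0, 0.979], [0.004, -1.0, -0.0]]
wrist_force: [14.4, -4.0, -10.6]
grip_width: 0.36
```

The axial force is 13 N and the tool has stopped at 15 mm of travel, so the knob is on its stop. Holding there to make about a second.

>>> play_rows --steps '[[[0, 0, 0, 0, 0, 0, 0.3], [0, 0, 0, 0, 0, 0, 0.3], [0, 0, 0, 0, 0, 0, 0.3], [0, 0, 0, 0, 0, 0, 0.3], [0, 0, 0, 0, 0, 0, 0.3], [0, 0, 0, 0, 0, 0, 0.3], [0, 0, 0, 0, 0, 0, 0.3], [0, 0, 0, 0, 0, 0, 0.3]]]'

```text
clock: 10.55
tool_pos: [0.4934, 0.1971, 0.0668]
tool_rot: [[0.979, 0.004, -0.206], [0.206, 0.0, 0.979], [0.004, -1.0, -0.0]]
wrist_force: [14.6, -3.8, -11.1]
grip_width: 0.365
```

>>> play_rows --steps '[[[0, 0, 0, 0, 0, 0, 0.8], [0, 0, 0, 0, 0, 0, 0.8], [0, 0, 0, 0, 0, 0, 0.8], [0, 0, 0, 0, 0, 0, 0.8], [0, 0, 0, 0, 0, 0, 0.8]]]'

```text
clock: 11.05
tool_pos: [0.4912, 0.197, 0.0665]
tool_rot: [[0.979, -0.0, -0.205], [0.205, -0.0, 0.979], [-0.0, -1.0, 0.0]]
wrist_force: [0.2, -0.3, 0.0]
grip_width: 0.765
```

Released with no load left. Now I lift clear and check.

>>> play_rows --steps '[[[0, 0, 30, 0, 0, 0, 0.8], [0, 0, 75, 0, 0, 0, 0.8], [0, 0, 120, 0, 0, 0, 0.8], [-20, 0, 165, 0, 0, 0, 0.8], [-30, 0, 200, 0, 0, 0, 0.8], [-30, 0, 230, 0, 0, 0, 0.8], [-30, 0, 230, 0, 0, 0, 0.8]]]'

```text
clock: 11.75
tool_pos: [0.4627, 0.1977, 0.3008]
tool_rot: [[0.979, 0.006, -0.205], [0.205, 0.002, 0.979], [0.006, -1.0, 0.001]]
wrist_force: [0.5, 0.7, -0.4]
grip_width: 0.803
```

```bash
python3 look2.py k2
python3 - <<'E'
from h import *
s=snapshot('scene');cv2.imwrite('pics/s9.png',s['color'])
s=snapshot('top');cv2.imwrite('pics/t9.png',s['color'])
s=snapshot('wrist');cv2.imwrite('pics/w9.png',s['color'])
E
```

```text
11.75 [0.4627 0.1977 0.3008] [ 0.54559796  0.65851347 -0.35067711] 0.802589510914549
```

View pics/k2.png

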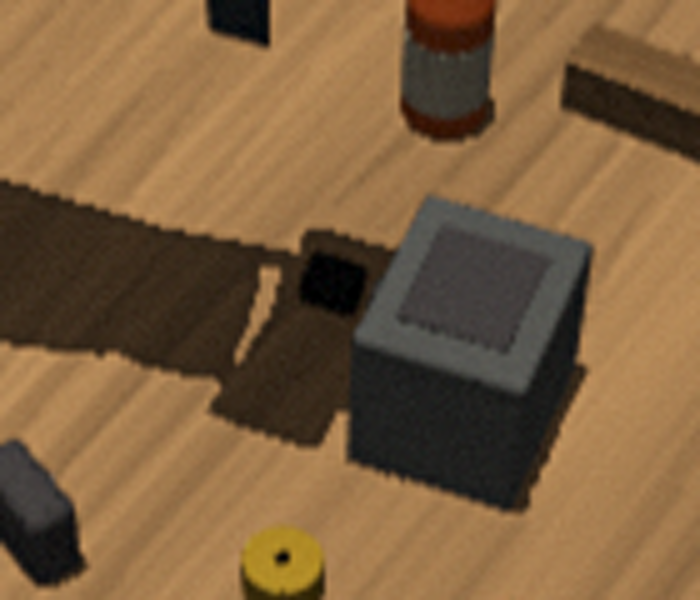

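View pics/s9.png

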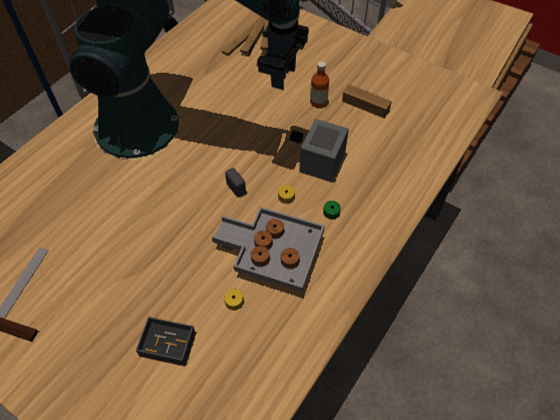

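View pics/t9.png

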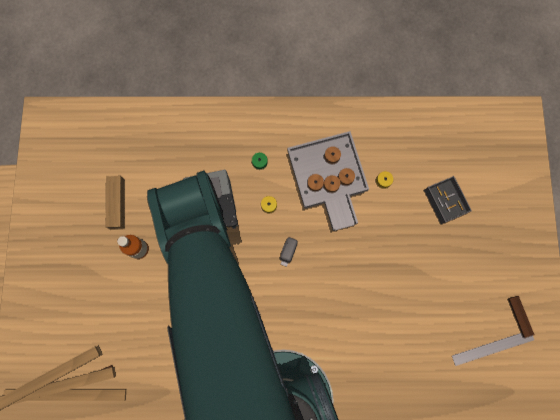

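View pics/w9.png

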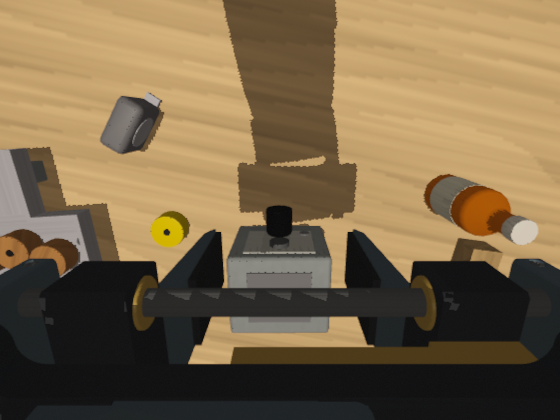

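The knob's left edge in scene is at column 290, where it was at rest, so it is home. The channel is clear and the bystanders haven't moved. Handing in.

```bash
python3 -c "
from h import *
print(env.state()['clock'],np.abs(env.state()['qvel']).max());env.close_job()"
```

```text
11.95 0.010346335578814288
the job is handed in; nothing more can be done
```

I freed the stuck foot, ran the starter, and handed the job in at 11.95 s of the 59 s allowed. No verdict was reported.

- **Foot:** I pushed it from about 14 mm outside the opening to about 39 mm inside, so its rear edge is about 14 mm past the wall. The two feet behind it moved aside. The last pictures show all four upright on the pan floor, with the opening and channel empty.
- **Knob:** I pulled it about 15 mm. At that point it stopped moving and the force rose to about 13 N, above the 8 N the spring gives there, so it was on its stop. I held it for about a second and then opened the jaws. The last scene picture shows it back at its rest position.
- **Bystanders:** The glue, offcut, tape measure and screw tub look unmoved in the pictures, as do the yellow and green look-alikes.
- **Disagreements:** The two fixed cameras differed by about 3 mm on the feet. The wrist camera put the knob about 2 mm off my first estimate, and shifting toward it caused an 18 N side load on closing. I partly eased that load before pulling; it was about 9 N during the pull and 4 N at the stop.

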